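Scan a cupboard door's label and hang the scanner up

ROBOT

A 6-joint arm with a two-finger parallel gripper is mounted at the origin on the work surface. World frame = base frame: x ahead of the robot, y to its left, z up, the work surface at z = 0. Lengths are in m, angles in rad, forces in N, time in s.
With the tool pointing down it reaches from about 0.25 to 0.725 m from the base axis. Payload 9.7 kg.
Tool frame: the origin (TCP) lies midway between the tips of the shut fingers; the grasp point (between the pads) lies 19 mm behind it; x points along the fingers, y is the direction in which the jaws open and shut, and the axes are right-handed (so a half turn about x gives the same grasp; the last joint's range is limited). The gripper opens to 85 mm and grips with 20 to 120 N. Pads are 22 mm wide; open, the fingers measure 114 mm over their backs; the gripper's body (76 mm by 85 mm) begins 54 mm behind the grasp point. The pads swing forward as they close: fully open they stand 13 mm farther back than shut.
Start: joints at [-1.254, 0.087, 0.176, 1.66, 0, 1.571], TCP at [0.171, -0.523, 0.231] pointing down, gripper open.
Joint ranges: [-3.13, 3.13], [-0.85, 1.81], [-1.15, 1.24], [-2.2, 2.28], [-1.44, 1.52], [-3.14, 3.14]. Speed limits (rad/s): [2.22, 2.22, 2.57, 3.14, 3.14, 3.14].

INTERFACE

Orientations are given as a rotation vector (axis times angle).
In Python, from workcell import * gives the robot as it stands. The module is installed in compiled form; this text tells all that it offers.
- The arm moves only by the tool jog_arm, never from a script. Its argument "rows" is a list of rows, each a list of 7 numbers: the shift along the world's x, y, z in mm, then the turn, a rotation vector about the world's x, y, z in degrees, then the finger opening in mm, from 0 to 85.4. In form: [[tx, ty, tz, wx, wy, wz, gripper], ...]. A call has 1 to 5 rows; each row is the pose to reach, as a shift and turn from the pose measured when the call began; what a row does not reach only later rows make up. A row lasts 1/8 s, in which the tool goes at most 62.5 mm and 10.7 degrees, less where a joint would pass 70% of its speed; a pose out of reach is approached as far as the arm can. A call with a gripper value outside its range is refused whole. The fingers move at their own pace and stop on an object; "newtons" is the grip in N (left out, the last holds). Time passes only in rows, so rows that repeat a pose let the fingers close. It gives the time, the measured TCP pose, the force and the opening at its end, in the units of the state.
- state(): the state, without advancing time (a new reading comes with each control period).
- grab_frame(name): name is "scene" or "top" or "wrist"; returns the picture (384x512x3 uint8, blue, green, red); there is no depth.
- camera_params(name): a dict with "fx", "fy", "cx", "cy" (pixels), "world_to_cam" (4x4, takes a point from world to camera coordinates); the wrist camera has in their place "tool_from_camera" (4x4, takes a point from camera to tool coordinates, whose origin is the TCP and whose axes are the tool frame's). Camera axes: x right, y down, z forward; pixel columns grow to the right and rows downward; lengths in m; the calibration is good to about 2 mm. A picture is of the moment at which its call begins: read the wrist's pose just before it. camera_params takes no time and is no camera call.
- hand_in(): hands the job in, once; it reports no verdict.
The state is a dict: "clock": time; "joint_positions": joint angles; "joint_vel": joint speeds; "effort": joint torques, N m; "eef_pos": TCP position; "tool_rot": TCP orientation; "force": force on the tool from outside, world axes, zero at the start; "ft_torque": the same for the moment, N m; "width": finger opening in m.
Only numpy, scipy, OpenCV 4.12 (cv2) and the standard library are available. Lean on these libraries where they do the work, as an engineer would, in place of code of your own. Each camera call takes 0.05 s, during which the arm holds its last target. There are 200 camera calls.

TASK

Book in the cupboard door: pick up the hand scanner, aim its window square-on at the middle of the bar-code label from about 85 mm away, with its width along the label's length, and hold it still there for a good two seconds without touching the door. Then hang the scanner by its hook on the sprung bar of the rail and, still holding it, tug it gently down for a second with about 7 N on top of its weight (never more than about 14 N) to confirm that it is held, before letting go so that it hangs freely. Leave the other things on the bench where they are.

Things in the scene. Friction and masses are not known exactly. Their poses are not given: they have to be found in the camera images.
- scanner: Bar-code scanner, 165 mm tall, 0.3 to 0.5 kg, standing on its window. Origin: underside, on the handle's axis; z up along the handle; the window looks along -z, its centre at x = 22 mm. Grey head: x -13 to 57 mm, 60 mm wide (y), 50 mm high. Black handle: 28 (x) x 38 (y) mm on the z axis, z 50 to 165 mm. Hook on its +x side, which faces away from the robot within 0.4 rad at the start.
- scanner_grip (a point): Middle of the place to hold on the scanner's handle, 146 mm above its underside; take it across its 38 mm width (scanner y). Axes as the scanner's.
- scan_point (a point): The scanner's best reading point: in front of the window's centre, 85 mm along -z (scanner x = +22 mm, z = -85 mm). This point should lie on the label's middle. Axes as the scanner's.
- scanner_hook (a point): Where the bar's axis lies in the steel hook (30 mm wide) when hung: scanner x = 21, z = 95 mm, scanner axes. The hook's bridge (underside z = 100, top 106 mm) reaches x = 32 mm; from there a tongue slopes down and out to x = 42, z = 80 mm. Bring the bar in from +x through the gap between the head's top (z = 50) and the tongue's end (z = 80), then lower the scanner.
- label_mid (a point): Middle of the paper bar-code label, 44 x 74 mm, on the middle cross rail of the small dark cupboard door. z points straight out of the label (tilted 25 degrees from vertical, towards the robot's side), y along its 74 mm length. The bars are drawn across it.
- door: Dark coffered cupboard door, 270 x 300 mm, fixed on a sloping rest facing the robot, 25 degrees from level. Origin on the bench under its middle; the middle of its front face is 100 mm above that. The lower edge is on the robot's side (-x), the upper edge 157 mm high.
- rail: Rail fixed to the bench, on the other side of the door from the scanner's start: foot 110 (x) x 250 (y) x 12 mm, two wooden posts 24 x 16 mm, 187 mm high, at y = -108 and 108 mm, the bar between them. Origin on the bench below the bar's middle. x points away from the robot within 0.3 rad; hang the scanner from the robot's side (-x), its +x along the rail's +x.
- bar: Steel bar of 10 mm diameter along rail y, 200 mm free length between the posts, axis 165 mm above the bench when unloaded. It is sprung and gives straight down, 1.7 mm per N, with a hard stop after 32 mm. Origin at its middle.
- brush: Bench brush with wooden handle, 250 mm, bystander.
- scraper: Paint scraper, 190 mm, bystander.
- sanding_block: Cork sanding block, 100 x 60 x 34 mm, bystander.
- tin: Tin of wood finish, 84 mm across, 100 mm high, bystander.
- offcut: Wood offcut, 160 x 45 x 32 mm, bystander.
- mug: White mug, 80 mm across, 80 mm high, bystander.
- hammer: Hammer lying on the bench, about 200 mm, bystander.

How it is judged:
By the outcome, as a careful person would: the job done as asked, in the order asked, and still so for the second after the job is handed in, with the robot touching nothing.
It also fails if it takes over 72 s, if anything falls off the work surface, if the arm or the gripper's body presses on something with over 40 N, if the wrist force passes 120 N, or if a joint passes its speed limit or range.

## Working session

There is one attempt and no reset: what is moved stays moved. The work goes in short steps, Python scripts to look and compute and a tool call to move; the robot and the scene stay as the last step left them, time stands still between calls to the robot, and variables do not carry over. Pictures are saved under pics/ and viewed, about 8 in all and at most 12, crops included, and the job is handed in when it is done.

Besides the shell and the picture viewer there is one more tool, called after ">>>" as a command line: name --pt "numbers of a row" for each row, then --argument value for the rest. jog_arm: Moves the arm, as the interface text tells. Its arguments: {"type":"object","properties":{"rows":{"type":"array"},"newtons":{"type":"number"}},"required":["rows"]}

```bash
mkdir -p pics; cat > h.py <<'E'
from workcell import *
import numpy as np, cv2
from scipy.spatial.transform import Rotation as R
np.set_printoptions(precision=4,suppress=True)
def ray(cam,uv,st=None):
    p=camera_params(cam)
    d=np.array([(uv[0]-p['cx'])/p['fx'],(uv[1]-p['cy'])/p['fy'],1.])
    if 'world_to_cam' in p:
        T=np.linalg.inv(np.array(p['world_to_cam']))
    else:
        st=st or state(); T=np.eye(4); T[:3,:3]=R.from_rotvec(st['tool_rot']).as_matrix(); T[:3,3]=st['eef_pos']
        T=T@np.array(p['tool_from_camera'])
    d=T[:3,:3]@d
    return T[:3,3],d/np.linalg.norm(d)
def onz(cam,uv,z,st=None):
    o,d=ray(cam,uv,st); return o+d*(z-o[2])/d[2]
def tri(rays):
    A=np.zeros((3,3));b=np.zeros(3)
    for o,d in rays:
        P=np.eye(3)-np.outer(d,d);A+=P;b+=P@o
    x=np.linalg.solve(A,b); return x,[np.linalg.norm((np.eye(3)-np.outer(d,d))@(x-o)) for o,d in rays]
def proj(cam,X,st=None):
    p=camera_params(cam)
    if 'world_to_cam' in p: T=np.array(p['world_to_cam'])
    else:
        st=st or state(); T=np.eye(4); T[:3,:3]=R.from_rotvec(st['tool_rot']).as_matrix(); T[:3,3]=st['eef_pos']
        T=np.linalg.inv(T@np.array(p['tool_from_camera']))
    c=T[:3,:3]@np.asarray(X)+T[:3,3]; return np.array([p['fx']*c[0]/c[2]+p['cx'],p['fy']*c[1]/c[2]+p['cy']])
E
python3 - <<'E'
from h import *
print(state())
a=grab_frame('scene');b=grab_frame('top');
cv2.imwrite('pics/scene0.png',a);cv2.imwrite('pics/top0.png',b)
cv2.imwrite('pics/w0.png',grab_frame('wrist'))
for n in('scene','top','wrist'):print(n,camera_params(n))
s=np.vstack([cv2.resize(a,(533,400))[:,:],]);
E
```

```text
{'clock': 0.0, 'joint_positions': array([-1.254 ,  0.0875,  0.1751,  1.6598, -0.    ,  1.5708]), 'joint_vel': array([-0.0023, -0.0008, -0.0002,  0.0011, -0.0015,  0.0011]), 'effort': array([ -0.0019, -52.0391,  46.4799,   0.0166,  -0.0001,  -0.    ]), 'eef_pos': array([ 0.1713, -0.5224,  0.2306]), 'tool_rot': array([ 2.0507,  0.3289, -2.0511]), 'force': array([ 0.2453, -0.3542, -0.186 ]), 'ft_torque': array([0.0014, 0.0057, 0.0321]), 'width': 0.0850143432626745}
scene {'fx': 447.4160964173543, 'fy': 447.4160964173543, 'cx': 253.33988401510476, 'cy': 197.28075871852235, 'world_to_cam': array([[ 0.1003,  0.9948, -0.0156, -0.083 ],
       [ 0.5646, -0.0698, -0.8224, -0.2185],
       [-0.8193,  0.0736, -0.5687,  1.856 ],
       [ 0.    ,  0.    ,  0.    ,  1.    ]])}
top {'fx': 403.58905209170354, 'fy': 403.58905209170354, 'cx': 250.99607604347827, 'cy': 195.31557846721634, 'world_to_cam': array([[ 0.0034, -1.    , -0.0027,  0.0136],
       [-0.998 , -0.0032, -0.0632,  0.4914],
       [ 0.0632,  0.003 , -0.998 ,  1.3778],
       [ 0.    ,  0.    ,  0.    ,  1.    ]])}
wrist {'fx': 310.59592899524233, 'fy': 310.59592899524233, 'cx': 260.7430081795629, 'cy': 191.0154670331078, 'tool_from_camera': array([[-0.0001, -0.2997,  0.954 , -0.1427],
       [ 1.    ,  0.0005,  0.0002, -0.0006],
       [-0.0006,  0.954 ,  0.2997, -0.076 ],
       [ 0.    ,  0.    ,  0.    ,  1.    ]])}
```

View pics/top0.png

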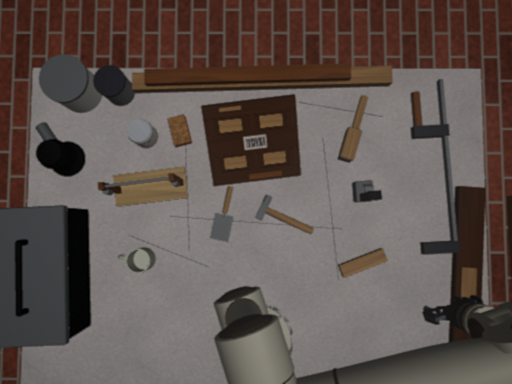

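View pics/scene0.png

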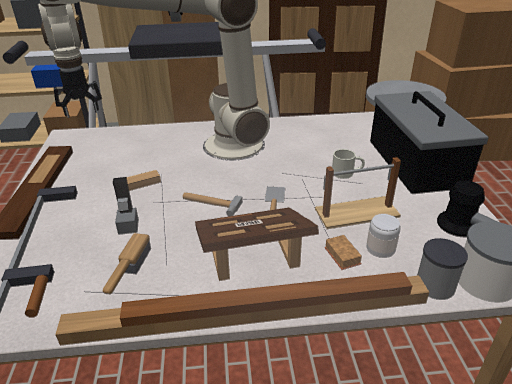

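The top picture shows the scanner at (367,191), the label at (255,142), and the rail's bar running from (105,187) to (180,180). In the scene picture they are at (125,205), (248,223), and (330,170) to (395,160). I'll zoom in on these next.

```bash
python3 - <<'E'
from h import *
a=cv2.imread('pics/scene0.png');b=cv2.imread('pics/top0.png')
def c(im,x,y,w,h,W,H): return cv2.convertScaleAbs(cv2.resize(im[y:y+h,x:x+w],(W,H),interpolation=cv2.INTER_CUBIC),alpha=1.5)
# 6 tiles
t=[c(b,345,172,40,40,266,266),c(b,235,125,40,40,266,266),c(b,93,160,105,52,533//2*2,264)]
u=[c(a,105,170,40,60,178,267),c(a,228,212,40,24,266,160),c(a,310,150,96,76,336,266)]
im=np.zeros((600,800,3),np.uint8)
im[:266,:266]=t[0];im[:266,267:533]=t[1]; im[270:536-2,:532]=t[2]
im[:267,540:718]=u[0]
im[270:536,535:800]=cv2.resize(u[2],(265,266)); 
cv2.imwrite('pics/z.png',im)
E
```

```text
(no output)
```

View pics/z.png

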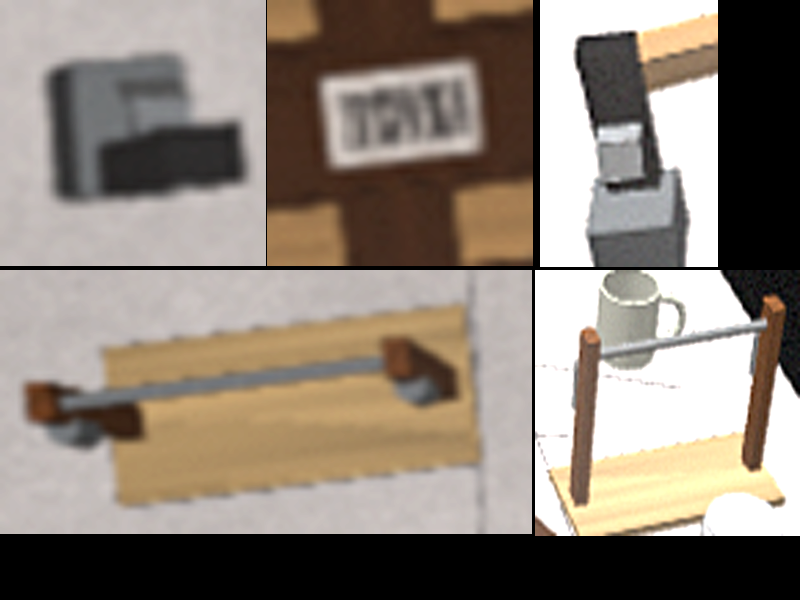

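The zoomed crop shows the scanner's grey head with its back-left top corner at about (356,181) in the top picture. The black handle leans right to about (381,195). The label and bar are both clearly visible, so I'll compute positions.

```bash
python3 - <<'E'
from h import *
a=cv2.imread('pics/scene0.png');b=cv2.imread('pics/top0.png')
def rect(im,x,y,w,h,thr=110):
    g=im[y:y+h,x:x+w]; m=((g.min(2)>thr)).astype(np.uint8)
    m=cv2.morphologyEx(m,cv2.MORPH_CLOSE,np.ones((9,9)))
    c=max(cv2.findContours(m,0,1)[0],key=cv2.contourArea)
    r=cv2.minAreaRect(c); return np.array(r[0])+[x,y],r[1],r[2],cv2.boxPoints(r)+[x,y]
for im,roi in((b,(235,125,40,40)),(a,(232,212,36,22))):
    for t in (100,120,140): print(t,*rect(im,*roi,t)[:3])
# head corners from top on z=.05
for uv in((356.3,181.3),(372.4,180.6),(357.3,201.3)): print('head',onz('top',uv,.05))
print('handle far-right top corners',onz('top',(381.2,190.3),.165),onz('top',(381.4,199.3),.165))
# bar ends (top): tile coords -> /5.067+93, -270)/5.08+160
f=lambda x,y:(93+x/5.067,160+(y-270)/5.08)
L,Rr=f(62,404),f(383,364)
print('bar',onz('top',L,.165),onz('top',Rr,.165))
g=lambda x,y:(310+(x-535)/2.76,150+(y-270)/3.5)
sR,sL=g(602,355),g(763,327)
print(tri([ray('top',L),ray('scene',sL)]),tri([ray('top',Rr),ray('scene',sR)]))
E
```

```text
100 [254.7184 141.8567] (12.618854522705078, 21.7908935546875) 83.2901611328125
120 [253.5692 141.5538] (11.411194801330566, 18.357141494750977) 82.87498474121094Traceback (most recent call last):
  File "<stdin>", line 9, in <module>
  File "<stdin>", line 6, in rect
ValueError: max() iterable argument is empty
```

>>> jog_arm --pt "40 20 60 0 0 0 85" --pt "80 40 110 0 0 0 85" --pt "120 60 160 0 0 0 85" --pt "120 60 160 0 0 0 85"

```text
clock: 0.65
eef_pos: [0.2931, -0.4616, 0.3934]
tool_rot: [2.05, 0.327, -2.047]
force: [-1.0, -0.6, -1.0]
width: 0.0851
```

```bash
python3 - <<'E'
from h import *
a=cv2.imread('pics/scene0.png');b=cv2.imread('pics/top0.png')
def rect(im,x,y,w,h,thr):
    g=im[y:y+h,x:x+w]; m=((g.min(2)>thr)).astype(np.uint8)
    m=cv2.morphologyEx(m,cv2.MORPH_CLOSE,np.ones((9,9)))
    c=max(cv2.findContours(m,0,1)[0],key=cv2.contourArea)
    r=cv2.minAreaRect(c); return np.array(r[0])+[x,y],r[1],r[2],cv2.boxPoints(r)+[x,y]
rb=rect(b,235,125,40,40,95); rs=rect(a,232,212,36,22,110); print(rb,rs)
print('label',tri([ray('top',rb[0]),ray('scene',rs[0])]),onz('top',rb[0],.1))
for uv in((356.3,181.3),(372.4,180.6),(357.3,201.3)): print('head',onz('top',uv,.05))
print('handle far-right top corners',onz('top',(381.2,190.3),.165),onz('top',(381.4,199.3),.165))
f=lambda x,y:(93+x/5.067,160+(y-270)/5.08)
L,Rr=f(62,404),f(383,364)
print('bar',onz('top',L,.165),onz('top',Rr,.165))
g=lambda x,y:(310+(x-535)/2.76,150+(y-270)/3.5)
sR,sL=g(602,355),g(763,327)
print(tri([ray('top',L),ray('scene',sL)]),tri([ray('top',Rr),ray('scene',sR)]))
s=state();print(R.from_rotvec(s['tool_rot']).as_matrix())
cv2.imwrite('pics/w1.png',grab_frame('wrist'))
E
```

```text
(array([254.6246, 141.8089]), (12.735695838928223, 22.19983673095703), 83.2901611328125, array([[242.8567, 136.7816],
       [264.9044, 134.1877],
       [266.3925, 146.8362],
       [244.3447, 149.43  ]])) (array([247., 219.]), (14.0, 30.0), 90.0, array([[232., 212.],
       [262., 212.],
       [262., 226.],
       [232., 226.]]))
label (array([0.6588, 0.0024, 0.1126]), [np.float64(0.0013725276870830642), np.float64(0.0013725276870830562)]) [0.6613 0.0037 0.1   ]
head [ 0.5377 -0.3398  0.05  ]
head [ 0.5402 -0.3941  0.05  ]
head [ 0.4701 -0.3423  0.05  ]
handle far-right top corners [ 0.4987 -0.3864  0.165 ] [ 0.4709 -0.3865  0.165 ]
bar [0.5081 0.4651 0.165 ] [0.5331 0.2697 0.165 ]
(array([0.5085, 0.4671, 0.1602]), [np.float64(0.0002438860304968068), np.float64(0.00024388603049670194)]) (array([0.5341, 0.2738, 0.1613]), [np.float64(0.003276526923930035), np.float64(0.0032765269239300046)])
[[ 0.0016  0.3134 -0.9496]
 [-0.0017 -0.9496 -0.3134]
 [-1.      0.0021 -0.001 ]]
```

View pics/w1.png

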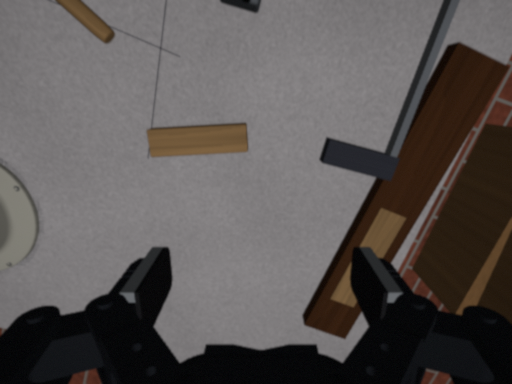

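The wrist picture shows only the offcut at (198,140), with the scanner just beyond the top edge. From the top view the scanner's origin is about (0.484, -0.370), yaw about 0.04. I'll move above it for a close check.

>>> jog_arm --pt "50 30 -10 0 0 -5 85" --pt "100 60 -20 0 0 -11 85" --pt "157 92 -30 0 0 -16 85" --pt "157 92 -30 0 0 -16 85" --pt "157 92 -30 0 0 -16 85"

```text
clock: 1.32
eef_pos: [0.4505, -0.3694, 0.3631]
tool_rot: [2.2, 0.043, -2.199]
force: [0.7, 0.0, -0.3]
width: 0.0847
```

```bash
python3 - <<'E'
from h import *
s=state();w=grab_frame('wrist');cv2.imwrite('pics/w2.png',w)
np.save('w2.npy',np.r_[s['eef_pos'],s['tool_rot']])
print(s['eef_pos'],R.from_rotvec(s['tool_rot']).as_matrix())
c=(.484,-.37)
print(proj('wrist',(c[0],c[1],.165),s))
E
```

```text
[ 0.4505 -0.3694  0.3631] [[ 0.0004  0.0411 -0.9992]
 [-0.0017 -0.9992 -0.0411]
 [-1.      0.0017 -0.0003]]
[262.5363 134.416 ]
```

View pics/w2.png

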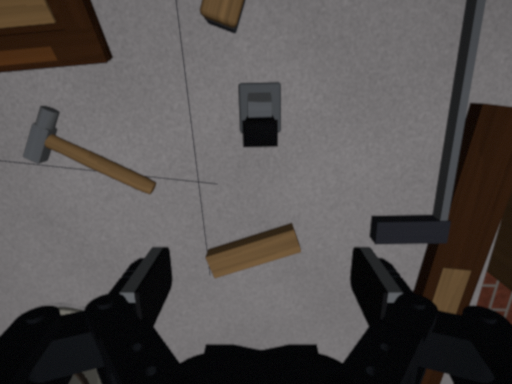

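The wrist picture shows the scanner at (260,115). The black handle top spans about (243,118) to (278,147), the grey head's far edge is at v = 83 with u from 239 to 281, and it is almost aligned with the image.

```bash
python3 - <<'E'
from h import *
w=cv2.imread('pics/w2.png').astype(int);v=np.load('w2.npy');s=dict(eef_pos=v[:3],tool_rot=v[3:])
g=w.max(2)
m=np.zeros(g.shape,np.uint8); m[75:155,230:290]=(g[75:155,230:290]<40)
c=max(cv2.findContours(m,0,1)[0],key=cv2.contourArea);r=cv2.minAreaRect(c);print(r,cv2.boxPoints(r))
print('row med',[ (v,int(np.median(g[v,250:270]))) for v in range(110,152,2)])
for row in (125,135,142,145): 
    x=np.where(g[row,230:290]<60)[0]+230; print(row,x.min(),x.max())
m2=np.zeros(g.shape,np.uint8); m2[75:150,225:295]=(g[75:150,225:295]<g[70:155,225:232].mean()-25)
c2=max(cv2.findContours(m2,0,1)[0],key=cv2.contourArea);r2=cv2.minAreaRect(c2);print(r2,cv2.boxPoints(r2))
for row in (88,95,102,110): 
    x=np.where(m2[row])[0]; print(row,x.min(),x.max(), onz('wrist',(x.min()-.5,row),.05,s),onz('wrist',(x.max()+.5,row),.05,s))
bp=cv2.boxPoints(r)
for p in bp: print('handle',p,onz('wrist',p,.165,s))
for col in (245,260,275):
    y=np.where(m2[:,col])[0]; print('far edge',onz('wrist',(col,y.min()-.5),.05,s))
E
```

```text
((259.5, 131.0), (28.0, 35.0), 90.0) [[242. 117.]
 [277. 117.]
 [277. 145.]
 [242. 145.]]
row med [(110, 85), (112, 84), (114, 84), (116, 70), (118, 18), (120, 7), (122, 9), (124, 12), (126, 13), (128, 13), (130, 11), (132, 12), (134, 12), (136, 12), (138, 11), (140, 11), (142, 10), (144, 10), (146, 53), (148, 111), (150, 118)]
125 241 277
135 243 276
142 243 276
145 244 276
((259.0, 114.5), (65.0, 42.0), 90.0) [[238.  82.]
 [280.  82.]
 [280. 147.]
 [238. 147.]]
88 238 280 [ 0.5323 -0.3338  0.05  ] [ 0.5348 -0.3937  0.05  ]
95 238 280 [ 0.523 -0.334  0.05 ] [ 0.5255 -0.3942  0.05  ]
102 238 280 [ 0.5136 -0.3342  0.05  ] [ 0.5161 -0.3948  0.05  ]
110 239 280 [ 0.5027 -0.3358  0.05  ] [ 0.5052 -0.3955  0.05  ]
handle [242. 117.] [ 0.5015 -0.3472  0.165 ]
handle [277. 117.] [ 0.5031 -0.3847  0.165 ]
handle [277. 145.] [ 0.4731 -0.3864  0.165 ]
handle [242. 145.] [ 0.4715 -0.348   0.165 ]
far edge [ 0.54   -0.3441  0.05  ]
far edge [ 0.5409 -0.3648  0.05  ]
far edge [ 0.543  -0.3855  0.05  ]
```

>>> jog_arm --pt "15 1 -50 0 0 1 85" --pt "34 2 -100 0 0 1 85" --pt "34 2 -155 0 0 1 85" --pt "34 2 -200 0 0 1 85" --pt "34 2 -238 0 0 1 85"

```text
clock: 2.0
eef_pos: [0.4822, -0.3689, 0.1241]
tool_rot: [2.193, 0.058, -2.192]
force: [0.1, -0.2, 0.0]
width: 0.085
```

>>> jog_arm --pt "0 0 0 0 0 0 85" --pt "0 0 0 0 0 0 85"

```text
clock: 2.25
eef_pos: [0.4818, -0.3701, 0.1261]
tool_rot: [2.195, 0.055, -2.19]
force: [0.0, 0.8, 1.1]
width: 0.0852
```

>>> jog_arm --pt "3 3 -3 0 0 0 85" --pt "3 3 -3 0 0 0 60" --pt "3 3 -3 0 0 0 45" --pt "3 3 -3 0 0 0 25" --pt "3 3 -3 0 0 0 25" --newtons 70

```text
clock: 2.88
eef_pos: [0.4849, -0.3672, 0.1236]
tool_rot: [2.195, 0.055, -2.189]
force: [-0.4, 0.2, 5.0]
width: 0.0374
```

>>> jog_arm --pt "0 0 0 0 0 0 25" --pt "0 0 0 0 0 0 25" --pt "0 0 0 0 0 0 25"

```text
clock: 3.25
eef_pos: [0.4849, -0.3672, 0.1236]
tool_rot: [2.195, 0.055, -2.189]
force: [0.7, -0.4, 2.0]
width: 0.0376
```

>>> jog_arm --pt "0 0 25 0 0 0 25" --pt "0 0 70 0 0 0 25" --pt "0 0 120 0 0 0 25" --pt "0 0 170 0 0 0 25" --pt "0 0 220 0 0 0 25"

```text
clock: 3.88
eef_pos: [0.4847, -0.367, 0.3443]
tool_rot: [2.194, 0.056, -2.191]
force: [1.3, -0.5, -3.7]
width: 0.037
```

```bash
cat >> h.py <<'E'
ZT=.1236 # scanner z of TCP while held
def axes(psi,tilt):
    c,s=np.cos(psi),np.sin(psi);ct,stt=np.cos(tilt),np.sin(tilt)
    x=np.array([c*ct,s*ct,stt]);z=np.array([-c*stt,-s*stt,ct]);return np.c_[x,np.cross(z,x),z]
TS=np.array([[0,0,-1.],[0,-1,0],[-1,0,0]]) # tool axes in scanner: tool x=-z, y=-y, z=-x (nominal)
def move_to(p,Rw):
    s=state();Rn=R.from_rotvec(s['tool_rot']);d=(R.from_matrix(Rw)*Rn.inv()).as_rotvec(degrees=True)
    print('now',s['eef_pos'],'shift mm',(p-s['eef_pos'])*1e3,'turn',d,'force',s['force'],'w',s['width'])
E
python3 - <<'E'
from h import *
s=state();print((R.from_rotvec(s['tool_rot']).as_matrix()@TS.T))
A=axes(.118,np.radians(25));lab=np.array([.66,.0035,.1])
for d in(.15,.085): move_to(lab+A@np.array([-.022,0,d+ZT]),A@TS)
w=grab_frame('wrist');cv2.imwrite('pics/w3.png',w)
E
```

```text
[[ 0.9985 -0.054  -0.0017]
 [ 0.054   0.9985  0.0032]
 [ 0.0015 -0.0033  1.    ]]
now [ 0.4847 -0.367   0.3443] shift mm [ 40.6697 354.5078  -5.6263] turn [  2.3243 -24.8088   3.6459] force [ 1.3145 -0.4597 -3.6674] w 0.036987021212938426
now [ 0.4847 -0.367   0.3443] shift mm [ 67.9488 357.7418 -64.5363] turn [  2.3243 -24.8088   3.6459] force [ 1.3145 -0.4597 -3.6674] w 0.036987021212938426
```

>>> jog_arm --pt "5 40 0 0 0 0 25" --pt "10 90 0 0.4 -4 0.6 25" --pt "18 145 0 0.8 -8 1.2 25" --pt "25 200 0 1.2 -13 1.9 25" --pt "31 250 0 1.6 -18 2.6 25"

```text
clock: 4.55
eef_pos: [0.5156, -0.1152, 0.3502]
tool_rot: [2.5, 0.12, -1.797]
force: [0.5, -0.6, -3.8]
width: 0.037
```

>>> jog_arm --pt "5 45 -1 0.3 -4 0.5 25" --pt "8 85 -3 0.5 -6 0.8 25" --pt "10 105 -6 0.7 -7 1 25" --pt "10 105 -6 0.7 -7 1 25" --pt "10 105 -6 0.7 -7 1 25"

```text
clock: 5.18
eef_pos: [0.5253, -0.0106, 0.3434]
tool_rot: [2.599, 0.146, -1.639]
force: [0.1, -0.2, -3.4]
width: 0.0374
```

```bash
python3 - <<'E'
from h import *
A=axes(.118,np.radians(25));lab=np.array([.66,.0035,.1])
move_to(lab+A@np.array([-.022,0,.085+ZT]),A@TS)
s=state();w=grab_frame('wrist');cv2.imwrite('pics/w4.png',w)
np.save('w4.npy',np.r_[s['eef_pos'],s['tool_rot']])
print('lab px',proj('wrist',lab,s))
E
```

```text
now [ 0.5253 -0.0106  0.3434] shift mm [ 27.3312   1.3469 -63.6466] turn [0.201  0.5566 0.1601] force [ 0.1158 -0.1564 -3.3831] w 0.037437928150658537
lab px [261.3831 139.0838]
```

View pics/w4.png

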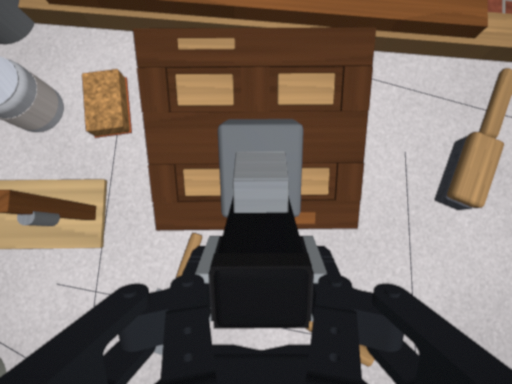

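The wrist picture shows the held scanner's head at u 219–302, centred and square. It hides the label, which I expect at (261,139). I'll step aside by 90 mm to see it.

>>> jog_arm --pt "0 -40 0 0 0 0 25" --pt "0 -80 0 0 0 0 25" --pt "0 -95 0 0 0 0 25" --pt "0 -95 0 0 0 0 25" --pt "0 -95 0 0 0 0 25"

```text
clock: 5.85
eef_pos: [0.5255, -0.1056, 0.3435]
tool_rot: [2.6, 0.145, -1.639]
force: [-1.1, 0.4, -4.2]
width: 0.0368
```

```bash
python3 - <<'E'
from h import *
s=state();w=grab_frame('wrist');cv2.imwrite('pics/w5.png',w)
np.save('w5.npy',np.r_[s['eef_pos'],s['tool_rot']])
p=proj('wrist',(.66,.0035,.1),s).astype(int);print(p)
x0,y0=p[0]-45,p[1]-35
g=w[y0:y0+70,x0:x0+90]
m=(g.min(2)>90).astype(np.uint8);m=cv2.morphologyEx(m,cv2.MORPH_CLOSE,np.ones((9,9)))
# keep low-saturation only
c=sorted(cv2.findContours(m,0,1)[0],key=cv2.contourArea)[-2:]
for k in c:
    r=cv2.minAreaRect(k);ctr=np.array(r[0])+[x0,y0];print(r,ctr)
    print(' wrist on z=.1',onz('wrist',ctr,.1,s), 'tri', tri([ray('wrist',ctr,s),ray('top',(254.62,141.81))]))
    bp=cv2.boxPoints(r)+[x0,y0]; print(np.array([onz('wrist',q,.1,s) for q in bp]))
# in-hand predictions
Rt=R.from_rotvec(s['tool_rot']).as_matrix()
for X in((.057,.03,.05),(.057,-.03,.05),(-.014,.019,.165),(-.014,-.019,.165)):
    P=s['eef_pos']+Rt@TS.T@(np.array(X)-[0,0,ZT]); print(X,proj('wrist',P,s))
E
```

```text
[191 131]
((4.0, 68.5), (1.0, 8.0), 90.0) [150.  164.5]
 wrist on z=.1 [0.6082 0.0518 0.1   ] tri (array([0.6094, 0.0038, 0.2318]), [np.float64(0.025431337470796053), np.float64(0.025431337470795987)])
[[0.6083 0.0572 0.1   ]
 [0.6095 0.0467 0.1   ]
 [0.6082 0.0464 0.1   ]
 [0.6069 0.057  0.1   ]]
((52.5, 43.0), (52.0, 73.0), 90.0) [198.5 139. ]
 wrist on z=.1 [ 0.6505 -0.0073  0.1   ] tri (array([0.669 , 0.0045, 0.0467]), [np.float64(0.003024246464159935), np.float64(0.003024246464159867)])
[[ 0.6811  0.0474  0.1   ]
 [ 0.6927 -0.0515  0.1   ]
 [ 0.6206 -0.0607  0.1   ]
 [ 0.6094  0.0359  0.1   ]]
(0.057, 0.03, 0.05) [217.5277 122.6214]
(0.057, -0.03, 0.05) [305.2548 122.6675]
(-0.014, 0.019, 0.165) [214.0786 329.8543]
(-0.014, -0.019, 0.165) [309.2701 329.9145]
```

View pics/w5.png

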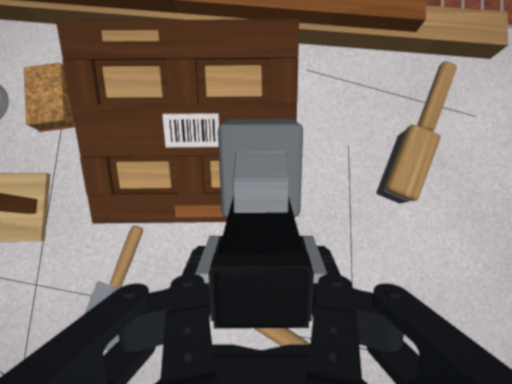

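The label is now fully visible at u 163–218, v 113–147, centred on (191,130) against a predicted (191,131). The in-hand scanner also matches the prediction. I'll refine the label's centre and rotation.

```bash
python3 - <<'E'
from h import *
w=cv2.imread('pics/w5.png');v=np.load('w5.npy');s=dict(eef_pos=v[:3],tool_rot=v[3:])
x0,y0=158,107;g=w[y0:152,x0:218].astype(int)
m=((g.min(2)>100)&(g.max(2)-g.min(2)<45)).astype(np.uint8);m=cv2.morphologyEx(cv2.copyMakeBorder(m,9,9,9,9,0),cv2.MORPH_CLOSE,np.ones((7,7)))[9:-9,9:-9]
k=max(cv2.findContours(m,0,1)[0],key=cv2.contourArea);r=cv2.minAreaRect(k);bp=cv2.boxPoints(r)+[x0,y0];ctr=bp.mean(0)+.0;print(r,ctr)
A=axes(.118,np.radians(25))
# onto the sloped door plane through (.66,.0035,.1)
def onpl(o,d,P=np.array([.66,.0035,.1])): return o+d*((P-o)@A[:,2])/(d@A[:,2])
C=[onpl(*ray('wrist',q,s)) for q in bp];print(np.array(C));print('sides',[np.linalg.norm(C[i]-C[i-1]) for i in range(4)],'in door axes',np.array([A.T@(C[i]-C[i-1]) for i in range(4)]))
print('wrist',onpl(*ray('wrist',ctr,s)),'top',onpl(*ray('top',(254.6,141.8))))
# scene
a=cv2.imread('pics/scene0.png');g=a[213:232,228:268].astype(int);
m=((g.min(2)>120)&(g.max(2)-g.min(2)<35)).astype(np.uint8);m=cv2.morphologyEx(m,cv2.MORPH_CLOSE,np.ones((5,5)))
n,l,st,ce=cv2.connectedComponentsWithStats(m);print(st[1:],ce[1:]+[228,213])
for q in ce[1:]+[228,213]: print(tri([ray('scene',q),ray('wrist',ctr,s)]),tri([ray('scene',q),ray('top',(254.6,141.8))]))
E
```

```text
((31.5, 23.0), (34.0, 55.0), 90.0) [189.5 130. ]
[[ 0.6773  0.0436  0.1102]
 [ 0.6859 -0.029   0.1102]
 [ 0.6448 -0.032   0.091 ]
 [ 0.6361  0.043   0.0911]]
sides [np.float64(0.04552964376090366), np.float64(0.07314780610354515), np.float64(0.045416180270560325), np.float64(0.07547547291516507)] in door axes [[ 0.0453 -0.0042 -0.    ]
 [-0.0001 -0.0731 -0.    ]
 [-0.0454  0.0019  0.    ]
 [ 0.0001  0.0755  0.    ]]
wrist [0.6613 0.0064 0.1008] top [0.6613 0.0038 0.1006]
[[ 5  0 15  3 26]
 [ 7  7 28  7 97]] [[238.4615 213.5   ]
 [248.3093 222.9691]]
(array([ 0.6519, -0.0123,  0.1319]), [np.float64(0.009963028745219838), np.float64(0.009963028745219836)]) (array([ 0.6548, -0.009 ,  0.1305]), [np.float64(0.012980021280282843), np.float64(0.01298002128028285)])
(array([0.6614, 0.0053, 0.1007]), [np.float64(0.0011399647639757612), np.float64(0.001139964763975798)]) (array([0.6613, 0.004 , 0.1003]), [np.float64(0.00020798985960897222), np.float64(0.00020798985960897106)])
```

```bash
python3 - <<'E'
from h import *
A=axes(.118,np.radians(25));lab=np.array([.6613,.0045,.1005])
for d in(.11,.085): move_to(lab+A@np.array([-.022,0,d+ZT]),A@TS)
E
```

```text
now [ 0.5255 -0.1053  0.3436] shift mm [ 17.9503  95.8577 -40.6882] turn [0.1844 0.5671 0.1699] force [ 0.046   0.6479 -4.6639] w 0.03713656446011289
now [ 0.5255 -0.1053  0.3436] shift mm [ 28.4423  97.1015 -63.3459] turn [0.1844 0.5671 0.1699] force [ 0.046   0.6479 -4.6639] w 0.03713656446011289
```

>>> jog_arm --pt "5 45 -5 0 0.2 0 25" --pt "12 85 -20 0.1 0.4 0.1 25" --pt "20 97 -45 0.2 0.6 0.2 25" --pt "28 97 -63 0.2 0.6 0.2 25" --pt "28 97 -63 0.2 0.6 0.2 25"

```text
clock: 6.52
eef_pos: [0.553, -0.0071, 0.2789]
tool_rot: [2.59, 0.157, -1.656]
force: [0.7, 0.1, -3.3]
width: 0.0372
```

```bash
python3 - <<'E'
from h import *
A=axes(.118,np.radians(25));lab=np.array([.6613,.0045,.1005])
move_to(lab+A@np.array([-.022,0,.085+ZT]),A@TS)
w=grab_frame('wrist');cv2.imwrite('pics/w6.png',w)
E
```

```text
now [ 0.553  -0.0071  0.2789] shift mm [ 0.9916 -1.0849  1.3344] turn [-0.0326 -0.1909 -0.1374] force [ 0.6967  0.0606 -3.3237] w 0.037184854190046274
```

>>> jog_arm --pt "1 -1 1 0 -0.2 -0.1 25" --pt "1 -1 1 0 -0.2 -0.1 25" --pt "1 -1 1 0 -0.2 -0.1 25" --pt "1 -1 1 0 -0.2 -0.1 25" --pt "1 -1 1 0 -0.2 -0.1 25"

```text
clock: 7.2
eef_pos: [0.5542, -0.0086, 0.2815]
tool_rot: [2.595, 0.153, -1.649]
force: [-0.9, 0.2, -4.4]
width: 0.0375
```

```bash
python3 - <<'E'
from h import *
A=axes(.118,np.radians(25));lab=np.array([.6613,.0045,.1005])
move_to(lab+A@np.array([-.022,0,.085+ZT]),A@TS)
cv2.imwrite('pics/s7.png',grab_frame('scene'))
E
```

```text
now [ 0.5542 -0.0086  0.2815] shift mm [-0.2045  0.3604 -1.2346] turn [-0.0277  0.1223  0.0063] force [-0.871   0.2247 -4.4446] w 0.037492907063061166
```

>>> jog_arm --pt "0 0 0 0 0 0 25" --pt "0 0 0 0 0 0 25" --pt "0 0 0 0 0 0 25" --pt "0 0 0 0 0 0 25" --pt "0 0 0 0 0 0 25"

```text
clock: 7.88
eef_pos: [0.5542, -0.0086, 0.2815]
tool_rot: [2.595, 0.153, -1.649]
force: [0.1, 0.0, -4.9]
width: 0.037
```

>>> jog_arm --pt "0 0 0 0 0 0 25" --pt "0 0 0 0 0 0 25" --pt "0 0 0 0 0 0 25" --pt "0 0 0 0 0 0 25" --pt "0 0 0 0 0 0 25"

```text
clock: 8.5
eef_pos: [0.5542, -0.0086, 0.2814]
tool_rot: [2.595, 0.153, -1.649]
force: [0.3, -0.1, -4.3]
width: 0.0371
```

>>> jog_arm --pt "0 0 0 0 0 0 25" --pt "0 0 0 0 0 0 25" --pt "0 0 0 0 0 0 25" --pt "0 0 0 0 0 0 25" --pt "0 0 0 0 0 0 25"

```text
clock: 9.12
eef_pos: [0.5542, -0.0086, 0.2814]
tool_rot: [2.595, 0.153, -1.649]
force: [0.8, -0.5, -4.4]
width: 0.0371
```

>>> jog_arm --pt "0 0 0 0 0 0 25" --pt "0 0 0 0 0 0 25" --pt "0 0 0 0 0 0 25" --pt "0 0 0 0 0 0 25" --pt "0 0 0 0 0 0 25"

```text
clock: 9.75
eef_pos: [0.5542, -0.0086, 0.2814]
tool_rot: [2.595, 0.153, -1.649]
force: [0.0, 0.1, -3.9]
width: 0.0371
```

>>> jog_arm --pt "0 0 0 0 0 0 25" --pt "0 0 0 0 0 0 25" --pt "0 0 0 0 0 0 25"

```text
clock: 10.12
eef_pos: [0.5542, -0.0086, 0.2814]
tool_rot: [2.595, 0.153, -1.649]
force: [0.3, 0.4, -2.4]
width: 0.0371
```

View pics/s7.png

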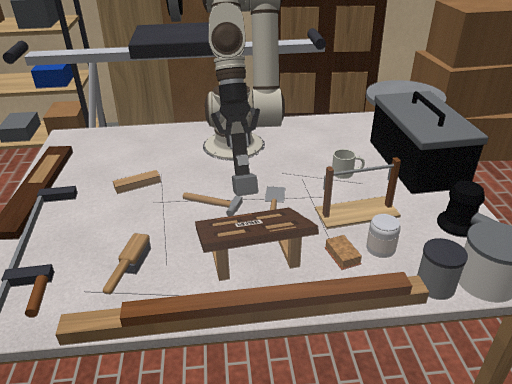

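The scanner was held over the label at (248,223) in the scene view for about 2.9 s, in pose to about 1 mm. Next is the bar's line.

```bash
python3 - <<'E'
from h import *
b=cv2.imread('pics/top0.png').astype(int)
P=[]
for u in range(112,168,3):
    c=b[174:192,u]; sat=c.max(1)-c.min(1); wgt=np.where((sat<35),1,0); 
    ys=np.where(wgt)[0]
    if len(ys): P.append((u,174+ys.mean(),len(ys)))
P=np.array(P);print(P.T)
P=P[(P[:,2]>=2)&(P[:,2]<=5)]
k=np.polyfit(P[:,0],P[:,1],1);res=P[:,1]-np.polyval(k,P[:,0]);print(k,res.std())
e=[onz('top',(u,np.polyval(k,u)),.165) for u in(112,165)];d=e[1]-e[0];print(e,'psi',np.arctan2(d[0],-d[1]))
psi=np.arctan2(d[0],-d[1])
L=onz('top',(105.2,np.polyval(k,105.2)),.165);Q=onz('top',(168.6,np.polyval(k,168.6)),.165);mid=(L+Q)/2;print('mid',mid,np.linalg.norm(L-Q))
A=axes(psi,0)
move_to(mid+[0,0,.06-.165]+A@np.array([-.021-.09,0,ZT+.06]),A@TS)
E
```

```text
[[112.  115.  118.  121.  124.  127.  130.  133.  136.  139.  142.  145.
  148.  151.  154.  157.  160.  163.  166. ]
 [182.5 185.7 185.7 181.6 183.  183.  182.5 182.  181.5 181.5 181.  180.5
  180.5 180.  179.5 179.5 178.5 178.5 178. ]
 [ 18.   10.   10.    5.    3.    3.    4.    3.    4.    4.    3.    4.
    4.    3.    4.    4.    4.    4.    3. ]]
[ -0.1066 195.9934] 0.4558897651200123
[array([0.5153, 0.4444, 0.165 ]), array([0.5334, 0.2808, 0.165 ])] psi 0.10993897007164373
mid [0.5238 0.3675 0.165 ] 0.196842342077957
now [ 0.5542 -0.0086  0.2814] shift mm [-140.6624  363.915   -37.8377] turn [-2.8675 24.9571 -0.4465] force [ 0.2763  0.389  -2.4395] w 0.03713768044341296
```

>>> jog_arm --pt "-20 20 15 -0.4 4 -0.1 25" --pt "-50 65 25 -0.9 8 -0.1 25" --pt "-80 115 25 -1.4 12 -0.2 25" --pt "-105 165 25 -1.9 17 -0.3 25" --pt "-125 220 25 -2.4 21 -0.4 25"

```text
clock: 10.75
eef_pos: [0.4572, 0.0947, 0.3071]
tool_rot: [2.212, 0.244, -2.075]
force: [0.0, -0.6, -4.9]
width: 0.0373
```

>>> jog_arm --pt "-8 50 0 -0.3 2 0 25" --pt "-14 100 -3 -0.5 4 0 25" --pt "-16 140 -6 -0.5 4 0 25" --pt "-16 144 -6 -0.5 4 0 25" --pt "-16 144 -6 -0.5 4 0 25"

```text
clock: 11.38
eef_pos: [0.4641, 0.1513, 0.3015]
tool_rot: [2.099, 0.374, -2.132]
force: [-0.6, -0.2, -4.3]
width: 0.0371
```

```bash
python3 - <<'E'
from h import *
psi=.121;A=axes(psi,0);mid=np.array([.5235,.3675,.165])
move_to(mid+[0,0,.06-.165]+A@np.array([-.021-.09,0,ZT+.06]),A@TS)
s=state();w=grab_frame('wrist');cv2.imwrite('pics/w8.png',w)
np.save('w8.npy',np.r_[s['eef_pos'],s['tool_rot']])
for t in(-.1,0,.1): print(proj('wrist',mid+A[:,1]*t,s))
cv2.imwrite('pics/t8.png',grab_frame('top'))
E
```

```text
now [0.4641 0.1513 0.3015] shift mm [-50.7845 202.8227 -57.9061] turn [-4.8595 -1.1699 -8.2509] force [-0.587  -0.195  -4.3253] w 0.03714659887331922
[165.7076  63.7989]
[53.5966 46.8015]
[-55.3763  30.2799]
```

View pics/w8.png

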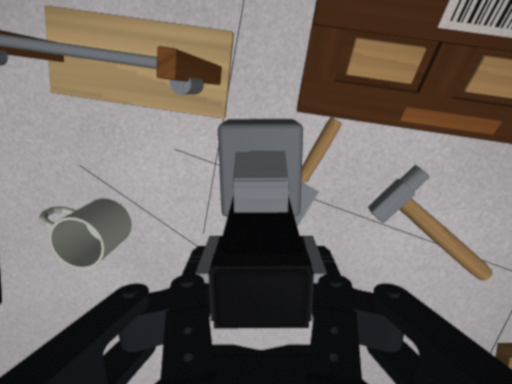

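The wrist picture shows the bar's near end and post at (175,65), the mug at (90,230), and the scanner still square in the hand. The move stopped short, so I'll check the joints.

```bash
python3 - <<'E'
from h import *
s=state();print(s['joint_positions'],s['joint_vel'],s['clock'])
E
```

```text
[ 0.2642 -0.0213  0.2014  1.7974  0.0872  3.1406] [-0.001  -0.0038  0.      0.0047 -0.0036 -0.0016] 11.475
```

>>> jog_arm --pt "-5 30 0 0 0 0 25" --pt "-10 40 0 0 0 0 25" --pt "-10 40 0 0 0 0 25"

```text
clock: 11.85
eef_pos: [0.46, 0.1707, 0.3017]
tool_rot: [2.083, 0.422, -2.124]
force: [-0.3, -1.2, -4.5]
width: 0.0372
```

```bash
python3 - <<'E'
from h import *
s=state();print(s['joint_positions'],s['joint_vel'],s['clock'])
E
```

```text
[ 0.2952 -0.0158  0.2061  1.7969  0.1036  3.1406] [-0.0075  0.0005  0.0013 -0.0006 -0.0057  0.001 ] 11.85
```

Joint 6 is at its +3.14 limit, so this grasp can't reach the rail. The flipped grasp (a half turn) can. I'll set the scanner down upright on a clear patch and regrasp it the other way round; first, a check of the clearances there.

```bash
python3 - <<'E'
from h import *
print('mug',onz('top',(141,260),.08),'handle',onz('top',(121,257),.05))
for q in((212,238),(232,240),(229,213),(215,214)): print('scraper',onz('top',q,.01))
A=axes(.62,0);p=np.array([.30,.16,0]);
for z in(.1,.002): move_to(p+[0,0,ZT+z],A@TS)
C=np.array([p+A@[x,y,0] for x in(-.013,.057) for y in(-.03,.03)]);print(C)
E
```

```text
mug [0.2747 0.3731 0.08  ] handle [0.2814 0.4483 0.05  ]
scraper [0.3439 0.149  0.01  ]
scraper [0.3373 0.0801 0.01  ]
scraper [0.4302 0.0911 0.01  ]
scraper [0.4265 0.1394 0.01  ]
now [0.46   0.1707 0.3017] shift mm [-159.9525  -10.6658  -78.0941] turn [-5.2431 -2.8439 18.5465] force [-0.339  -1.2027 -4.4752] w 0.03716250864549239
now [0.46   0.1707 0.3017] shift mm [-159.9525  -10.6658 -176.0941] turn [-5.2431 -2.8439 18.5465] force [-0.339  -1.2027 -4.4752] w 0.03716250864549239
[[0.3069 0.128  0.    ]
 [0.272  0.1769 0.    ]
 [0.3638 0.1687 0.    ]
 [0.329  0.2175 0.    ]]
```

>>> jog_arm --pt "-30 2 -5 -1 -0.5 5 25" --pt "-70 8 -20 -2.5 -1.5 10 25" --pt "-110 16 -40 -4 -2 15 25" --pt "-150 25 -60 -5 -2.8 21 25" --pt "-160 29 -78 -5.2 -2.8 24.3 25"

```text
clock: 12.48
eef_pos: [0.2981, 0.1999, 0.2236]
tool_rot: [1.795, 0.681, -1.804]
force: [0.5, -0.4, -3.9]
width: 0.037
```

```bash
python3 - <<'E'
from h import *
A=axes(.72,0);p=np.array([.30,.20,0]);
for z in(.1,.001): move_to(p+[0,0,ZT+z],A@TS)
print(state()['joint_positions'])
E
```

```text
now [0.2981 0.1999 0.2236] shift mm [1.9156 0.1442 0.0234] turn [ 0.1196 -0.2243 -0.2516] force [ 0.4995 -0.3988 -3.8857] w 0.03697081047113922
now [0.2981 0.1999 0.2236] shift mm [  1.9156   0.1442 -98.9766] turn [ 0.1196 -0.2243 -0.2516] force [ 0.4995 -0.3988 -3.8857] w 0.03697081047113922
[ 0.5903 -0.3639 -0.2393  1.6998  0.0004  3.0075]
```

>>> jog_arm --pt "0 0 -40 0 0 0 25" --pt "0 0 -75 0.1 -0.2 0 25" --pt "0 0 -92 0.1 -0.2 0 25" --pt "0 0 -98 0.1 -0.2 0 25" --pt "0 0 -98 0.1 -0.2 0 25"

```text
clock: 13.1
eef_pos: [0.2984, 0.2, 0.1263]
tool_rot: [1.8, 0.682, -1.8]
force: [-0.1, 0.9, -3.1]
width: 0.0373
```

>>> jog_arm --pt "0 0 -1 0 0 0 25" --pt "0 0 -1 0 0 0 25"

```text
clock: 13.35
eef_pos: [0.2988, 0.2002, 0.126]
tool_rot: [1.801, 0.682, -1.799]
force: [0.3, -0.3, -4.0]
width: 0.0369
```

>>> jog_arm --pt "0 0 -2 0 0 0 25" --pt "0 0 -3 0 0 0 25" --pt "0 0 -3 0 0 0 25"

```text
clock: 13.72
eef_pos: [0.299, 0.2003, 0.1235]
tool_rot: [1.802, 0.682, -1.798]
force: [-1.0, 0.3, 1.8]
width: 0.0374
```

>>> jog_arm --pt "0 0 0 0 0 0 60" --pt "0 0 0 0 0 0 85" --pt "0 0 0 0 0 0 85" --pt "0 0 30 0 0 0 85" --pt "0 0 85 0 0 0 85"

```text
clock: 14.35
eef_pos: [0.2982, 0.1998, 0.2081]
tool_rot: [1.799, 0.681, -1.801]
force: [1.1, -0.4, 0.8]
width: 0.0847
```

>>> jog_arm --pt "0 0 30 0 0 10 85" --pt "0 0 30 0 0 20 85" --pt "0 0 30 0 0 30 85" --pt "0 0 30 0 0 40 85" --pt "0 0 30 0 0 50 85"

```text
clock: 14.98
eef_pos: [0.2982, 0.1998, 0.2381]
tool_rot: [1.185, 1.223, -1.186]
force: [-0.2, -0.4, -0.6]
width: 0.0847
```

>>> jog_arm --pt "0 0 0 0 0 10 85" --pt "0 0 0 0 0 20 85" --pt "0 0 0 0 0 30 85" --pt "0 0 0 0 0 40 85" --pt "0 0 0 0 0 50 85"

```text
clock: 15.6
eef_pos: [0.2983, 0.1998, 0.2381]
tool_rot: [0.517, 1.507, -0.517]
force: [0.4, 0.4, -0.6]
width: 0.085
```

>>> jog_arm --pt "0 0 0 0 0 10 85" --pt "0 0 0 0 0 20 85" --pt "0 0 0 0 0 30 85" --pt "0 0 0 0 0 40 85" --pt "0 0 0 0 0 50 85"

```text
clock: 16.23
eef_pos: [0.2983, 0.1999, 0.2381]
tool_rot: [-0.171, 1.563, 0.171]
force: [-0.8, -0.3, -0.3]
width: 0.0852
```

```bash
cat >> h.py <<'E'
TS2=np.array([[0,0,1.],[0,1,0],[-1,0,0]]) # flipped: tool x=-z, y=+y, z=+x (columns = tool axes in scanner)
E
python3 - <<'E'
from h import *
A=axes(.715,0);p=np.array([.299,.2003,0]);
print(np.linalg.det(TS),np.linalg.det(TS2))
for z in(.1,0): move_to(p+[0,0,ZT+z],A@TS2)
s=state();print(s['joint_positions'])
w=grab_frame('wrist');cv2.imwrite('pics/w9.png',w);np.save('w9.npy',np.r_[s['eef_pos'],s['tool_rot']])
E
```

```text
1.0 1.0
now [0.2983 0.1999 0.2381] shift mm [  0.7301   0.4335 -14.4505] turn [-0.0201  0.0568 28.4856] force [-0.7591 -0.3073 -0.3404] w 0.0851819941247102
now [0.2983 0.1999 0.2381] shift mm [   0.7301    0.4335 -114.4505] turn [-0.0201  0.0568 28.4856] force [-0.7591 -0.3073 -0.3404] w 0.0851819941247102
[ 0.5908 -0.3617 -0.2093  1.7223 -0.0005  0.3729]
```

>>> jog_arm --pt "0 0 0 0 0 10 85" --pt "0 0 0 0 0 20 85" --pt "1 0 -10 0 0 28.5 85" --pt "1 0 -30 0 0 28.5 85" --pt "1 0 -30 0 0 28.5 85"

```text
clock: 16.9
eef_pos: [0.2988, 0.1995, 0.2071]
tool_rot: [-0.564, 1.497, 0.564]
force: [-0.3, -0.0, -0.2]
width: 0.0848
```

```bash
python3 - <<'E'
from h import *
A=axes(.715,0);p=np.array([.299,.2003,0]);
move_to(p+[0,0,ZT],A@TS2)
s=state();w=grab_frame('wrist');cv2.imwrite('pics/w10.png',w)
# black handle top back edge / centre
for X in((-.014,.019,.165),(-.014,-.019,.165),(.014,.019,.165),(.014,-.019,.165)): print(proj('wrist',p+A@np.array(X),s))
E
```

```text
now [0.2988 0.1995 0.2071] shift mm [  0.1963   0.7516 -83.5135] turn [ 0.0273 -0.0416 -0.3585] force [-0.2691 -0.0033 -0.22  ] w 0.08480496025729896
[290.4827 199.7764]
[230.1173 199.3826]
[288.9663 240.0917]
[231.0874 239.7282]
```

View pics/w10.png

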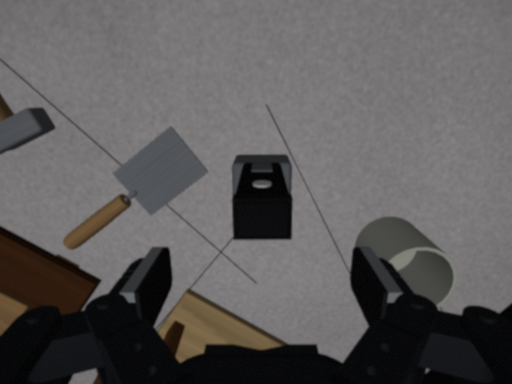

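The scanner stands free with its handle top at u 233–291, v 197–240, as predicted within 2 px. The scraper and the mug, at (405,260), are clear of it. Descending and regrasping.

>>> jog_arm --pt "0 1 -40 0 0 0 85" --pt "0 1 -70 0 0 0 85" --pt "0 1 -83 0 0 0 85" --pt "0 1 -83 0 0 0 85"

```text
clock: 17.45
eef_pos: [0.299, 0.2007, 0.1254]
tool_rot: [-0.564, 1.496, 0.564]
force: [0.3, 0.2, -0.2]
width: 0.0849
```

>>> jog_arm --pt "0 0 0 0 0 0 60" --pt "0 0 0 0 0 0 45" --pt "0 0 0 0 0 0 25" --pt "0 0 0 0 0 0 25" --pt "0 0 0 0 0 0 25" --newtons 70

```text
clock: 18.08
eef_pos: [0.2994, 0.201, 0.1263]
tool_rot: [-0.564, 1.495, 0.564]
force: [-0.3, 0.4, 5.3]
width: 0.0374
```

>>> jog_arm --pt "0 0 0 0 0 0 25" --pt "0 0 0 0 0 0 25"

```text
clock: 18.32
eef_pos: [0.2993, 0.201, 0.1263]
tool_rot: [-0.564, 1.495, 0.564]
force: [-0.7, -0.1, 0.3]
width: 0.0373
```

>>> jog_arm --pt "0 0 30 0 0 0 25" --pt "0 0 75 0 0 0 25" --pt "0 0 120 0 0 0 25" --pt "0 0 120 0 0 0 25"

```text
clock: 18.82
eef_pos: [0.3001, 0.2015, 0.2486]
tool_rot: [-0.563, 1.491, 0.565]
force: [1.1, -0.0, -4.7]
width: 0.037
```

```bash
sed -i 's/^ZT=.*/ZT=.1263/' h.py; cat > rail.py <<'E'
from h import *
psi=.121;A=axes(psi,0);mid=np.array([.5235,.3675,.165])
def hookpose(dx,dz): # bar seen at hook point +dx ahead, dz below hook point
    # scanner origin so that hook point = mid - dx*x + dz*z
    return mid+A@(np.array([-dx,0,dz])-[.021,0,.095]+[0,0,ZT])
E
python3 - <<'E'
from rail import *
move_to(hookpose(.075,.03),A@TS2)
E
```

```text
now [0.3001 0.2015 0.2486] shift mm [128.0739 154.4146 -22.3482] turn [ -0.0971   0.2921 -34.3812] force [ 1.0585 -0.0078 -4.6574] w 0.03700907259406247
```

>>> jog_arm --pt "25 30 10 0 0 -8 25" --pt "55 65 10 0 0 -17 25" --pt "90 105 5 0 0.2 -26 25" --pt "115 140 -10 0 0.3 -34.4 25" --pt "128 154 -22 0 0.3 -34.4 25"

```text
clock: 19.45
eef_pos: [0.4286, 0.3567, 0.2228]
tool_rot: [-0.094, 1.572, 0.093]
force: [-0.0, -0.6, -5.3]
width: 0.0372
```

>>> jog_arm --pt "0 0 0 0 0 0 25" --pt "0 0 0 0 0 0 25"

```text
clock: 19.7
eef_pos: [0.4279, 0.356, 0.2216]
tool_rot: [-0.096, 1.574, 0.092]
force: [0.6, 1.0, -3.7]
width: 0.037
```

```bash
python3 - <<'E'
from rail import *
move_to(hookpose(.075,.03),A@TS2)
s=state();w=grab_frame('wrist');cv2.imwrite('pics/w11.png',w);np.save('w11.npy',np.r_[s['eef_pos'],s['tool_rot']])
for t in(-.1,0,.1): print(proj('wrist',mid+A[:,1]*t,s))
t=grab_frame('top');cv2.imwrite('pics/t11.png',t);c=grab_frame('scene');cv2.imwrite('pics/s11.png',c)
im=np.zeros((600,800,3),np.uint8);im[:384,:512]=w
im[:,512:]=0
im[384:600,0:360]=cv2.resize(c[130:238,290:470],(360,216))
im[384:600,400:760]=cv2.resize(t[130:238,80:260],(360,216))
cv2.imwrite('pics/m11.png',cv2.convertScaleAbs(im,alpha=1.3))
E
```

```text
now [0.4279 0.356  0.2216] shift mm [ 0.3192 -0.1143  4.6905] turn [ 0.1597 -0.2935  0.098 ] force [ 0.5661  1.0041 -3.6805] w 0.03695736223872027
[132.0565 327.4535]
[260.2704 327.525 ]
[388.7301 327.5966]
```

View pics/m11.png

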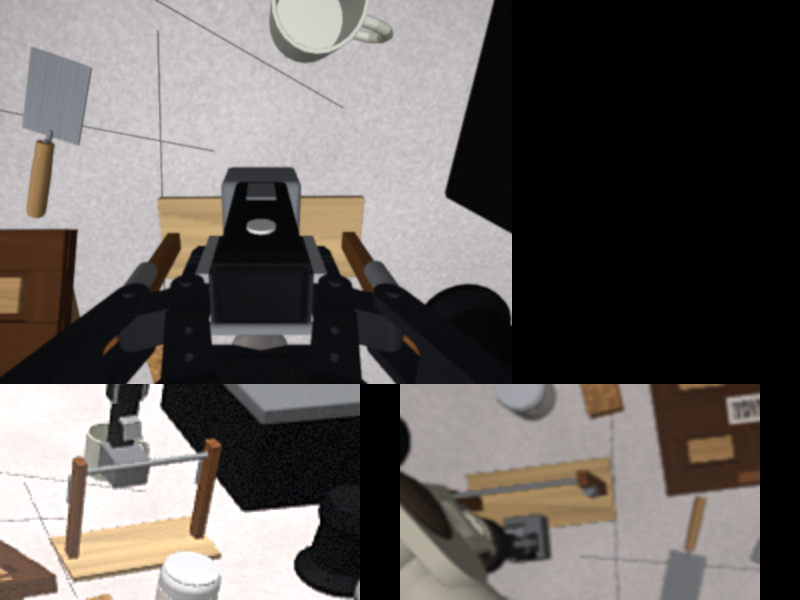

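The wrist view shows the rail's foot edge level at v = 197 and centred at u = 260.5, so the scanner faces the rail squarely. The scene crop shows the head in front of the bar between the posts. I'll check the bar's x from the foot edge.

```bash
python3 - <<'E'
from rail import *
w=cv2.imread('pics/w11.png').astype(int);v=np.load('w11.npy');s=dict(eef_pos=v[:3],tool_rot=v[3:])
for u in(170,185,200,320,335,350):
    c=w[185:215,u];d=c[:,2]-c[:,0]; g=np.diff(d.astype(float)); i=g.argmax(); 
    p=onz('wrist',(u,185+i+.5),.012,s); print(u,185+i+.5,A.T@(p-mid))
for vv in (215,225):
    d=w[vv,140:380,2]-w[vv,140:380,0]; j=np.where(d>25)[0]+140; print(vv,[A.T@(onz('wrist',(q,vv),.012,s)-mid) for q in(j.min()-.5,j.max()+.5)])
# bar with mean of scene+top: re-measure triangulation along scene
a=cv2.imread('pics/scene0.png').astype(int)
P=[]
for u in range(340,386,3):
    pred=np.array([proj('scene',mid+A[:,1]*t) for t in(-.1,.1)]); vp=np.interp(u,pred[:,0],pred[:,1]);v0=int(vp)-8
    c=a[v0:v0+17,u].mean(1); i=np.where(c<150)[0]; P.append((u,vp,v0+i.mean() if len(i) else np.nan,len(i)))
print(np.array(P).round(1))
E
```

```text
170 197.5 [-0.0559 -0.1085 -0.153 ]
185 197.5 [-0.0559 -0.0906 -0.153 ]
200 197.5 [-0.0559 -0.0726 -0.153 ]
320 196.5 [-0.0571  0.0709 -0.153 ]
335 196.5 [-0.0571  0.0888 -0.153 ]
350 196.5 [-0.0571  0.1067 -0.153 ]
215 [array([-0.0334, -0.1245, -0.153 ]), array([-0.0334,  0.1239, -0.153 ])]
225 [array([-0.0202, -0.1246, -0.153 ]), array([-0.0202,  0.124 , -0.153 ])]
[[340.  172.7 171.   15. ]
 [343.  172.2 171.   15. ]
 [346.  171.8 170.5  16. ]
 [349.  171.4 170.   15. ]
 [352.  171.  169.   13. ]
 [355.  170.6 170.5   4. ]
 [358.  170.2 169.8   5. ]
 [361.  169.8 167.7   6. ]
 [364.  169.4 166.5   6. ]
 [367.  169.  168.5   4. ]
 [370.  168.6 169.    3. ]
 [373.  168.2 168.5   4. ]
 [376.  167.8 168.    3. ]
 [379.  167.4 167.5   4. ]
 [382.  166.9 167.    3. ]
 [385.  166.5 162.7   7. ]]
```

>>> jog_arm --pt "0 0 5 0.1 -0.2 0.1 25" --pt "0 0 5 0.1 -0.2 0.1 25" --pt "0 0 5 0.1 -0.2 0.1 25"

```text
clock: 20.23
eef_pos: [0.4283, 0.3562, 0.2288]
tool_rot: [-0.094, 1.567, 0.096]
force: [-0.9, 0.5, -4.3]
width: 0.0373
```

```bash
python3 - <<'E'
from rail import *
move_to(hookpose(.025,.03),A@TS2)
move_to(hookpose(.001,.03),A@TS2)
E
```

```text
now [0.4283 0.3562 0.2288] shift mm [49.5466  5.7693 -2.5442] turn [-0.0948  0.0873  0.0157] force [-0.9491  0.4954 -4.3337] w 0.037266504040983986
now [0.4283 0.3562 0.2288] shift mm [73.3711  8.6662 -2.5442] turn [-0.0948  0.0873  0.0157] force [-0.9491  0.4954 -4.3337] w 0.037266504040983986
```

>>> jog_arm --pt "15 2 -1 0 0 0 25" --pt "30 4 -2 0 0 0 25" --pt "45 5 -2 0 0 0 25" --pt "45 5 -2 0 0 0 25"

```text
clock: 20.72
eef_pos: [0.4745, 0.361, 0.226]
tool_rot: [-0.093, 1.568, 0.095]
force: [0.5, 0.6, -5.1]
width: 0.0373
```

```bash
python3 - <<'E'
from rail import *
move_to(hookpose(.001,.03),A@TS2)
c=grab_frame('scene');t=grab_frame('top');cv2.imwrite('pics/s12.png',c);cv2.imwrite('pics/t12.png',t)
E
```

```text
now [0.4745 0.361  0.226 ] shift mm [27.1488  3.8022  0.3488] turn [-0.0502  0.0365  0.0777] force [ 0.4741  0.5877 -5.0573] w 0.037324704462776595
```

>>> jog_arm --pt "8 1 0 0 0 0 25" --pt "15 2 0 0 0 0 25" --pt "20 3 0 0 0 0 25" --pt "25 3 0 0 0 0 25" --pt "26 4 0 0 0 0 25"

```text
clock: 21.45
eef_pos: [0.4997, 0.365, 0.2264]
tool_rot: [-0.093, 1.568, 0.095]
force: [-0.3, 0.6, -4.5]
width: 0.0371
```

>>> jog_arm --pt "0 0 0 0 0 0 25" --pt "0 0 0 0 0 0 25"

```text
clock: 21.7
eef_pos: [0.4996, 0.365, 0.2264]
tool_rot: [-0.094, 1.568, 0.095]
force: [-0.2, 0.5, -4.0]
width: 0.0371
```

```bash
python3 - <<'E'
from rail import *
move_to(hookpose(.001,.03),A@TS2);move_to(hookpose(.001,.0),A@TS2)
c=grab_frame('scene');t=grab_frame('top');cv2.imwrite('pics/s13.png',c)
im=np.zeros((600,800,3),np.uint8)
im[:600]=cv2.resize(c[140:215,315:415],(800,600),interpolation=cv2.INTER_CUBIC)
cv2.imwrite('pics/m13.png',im)
E
```

```text
now [0.4996 0.365  0.2264] shift mm [ 2.041  -0.176  -0.1082] turn [-0.0605  0.0341  0.0506] force [-0.2288  0.4867 -4.0374] w 0.037087727209759905
now [0.4996 0.365  0.2264] shift mm [  2.041   -0.176  -30.1082] turn [-0.0605  0.0341  0.0506] force [-0.2288  0.4867 -4.0374] w 0.037087727209759905
```

View pics/m13.png

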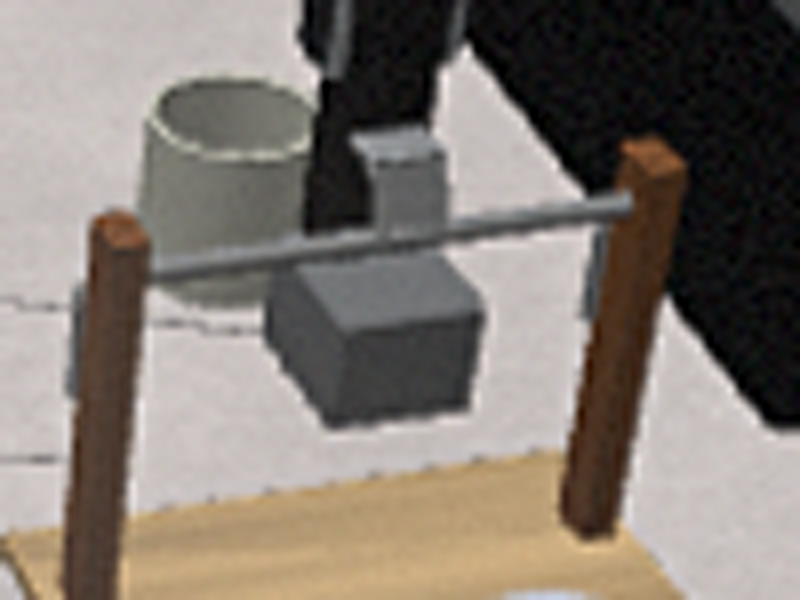

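The scene crop shows the hook above the bar with its tongue tip meeting the bar at about (366,169), and the head below and in front between the posts. I'll compare the projected tip and bar pixels to confirm the bar is behind the tongue.

```bash
python3 - <<'E'
from rail import *
s=state();Rt=R.from_rotvec(s['tool_rot']).as_matrix();S=lambda X:s['eef_pos']+Rt@TS2.T@(np.array(X)-[0,0,ZT])
f=lambda P:((proj('scene',P)-[315,140])*8)
for n,X in dict(tipL=(.042,-.015,.08),tipR=(.042,.015,.08),bridgeL=(.032,-.015,.106),bridgeR=(.032,.015,.106),headFL=(.057,-.03,.05),headFR=(.057,.03,.05),bhead=(.057,-.03,0)).items(): print(n,f(S(X)))
for t in(-.1,0,.1): print('bar',f(mid+A[:,1]*t))
E
```

```text
tipL [370.1758 230.7666]
tipR [445.0698 220.5929]
bridgeL [367.4748 157.0939]
bridgeR [442.7569 147.1519]
headFL [339.5743 324.9263]
headFR [488.7577 303.9769]
bhead [324.4475 435.5307]
bar [132.7927 270.3562]
bar [381.5472 236.5646]
bar [624.09   203.6168]
```

The projected tip and head match the picture, so the bar is inside the gap. Lowering now.

>>> jog_arm --pt "2 0 -4 0 0 0 25" --pt "2 0 -11 0 0 0 25" --pt "2 0 -18 0 0 0 25" --pt "2 0 -25 0 0 0 25" --pt "2 0 -25 0 0 0 25"

```text
clock: 22.42
eef_pos: [0.5013, 0.3648, 0.2006]
tool_rot: [-0.094, 1.569, 0.095]
force: [-0.4, 0.4, -4.7]
width: 0.0373
```

>>> jog_arm --pt "0 0 -3 0 0 0 25" --pt "0 0 -6 0 0 0 25" --pt "0 0 -9 0 0 0 25" --pt "0 0 -9 0 0 0 25" --pt "0 0 -9 0 0 0 25"

```text
clock: 23.05
eef_pos: [0.5014, 0.3649, 0.1919]
tool_rot: [-0.094, 1.569, 0.095]
force: [-0.6, 0.0, -1.3]
width: 0.0374
```

```bash
python3 - <<'E'
from rail import *
f=[]
for i in range(3): grab_frame('top'); f.append(np.r_[state()['force'],state()['ft_torque']])
print(np.mean(f,0));move_to(hookpose(0,0),A@TS2)
E
```

```text
[-0.4781 -0.0554 -0.7101  0.0049  0.0989  0.0031]
now [0.5013 0.3649 0.1918] shift mm [1.3124 0.0843 4.5301] turn [-0.0331 -0.0092  0.047 ] force [-2.0286  0.6946 -0.1485] w 0.03714994432798991
```

>>> jog_arm --pt "0 0 -3 0 0 0 25" --pt "0 0 -6 0 0 0 25" --pt "0 0 -10 0 0 0 25" --pt "0 0 -10 0 0 0 25"

```text
clock: 23.7
eef_pos: [0.5014, 0.3649, 0.1818]
tool_rot: [-0.094, 1.569, 0.095]
force: [-2.1, -0.3, 5.2]
width: 0.0371
```

```bash
python3 - <<'E'
from rail import *
f=[]
for i in range(3): grab_frame('top'); f.append(np.r_[state()['force'],state()['ft_torque']])
print(np.mean(f,0));move_to(hookpose(0,0),A@TS2)
E
```

```text
[-2.0722 -1.1757  4.4251 -0.2369  0.3962 -0.0276]
now [0.5013 0.3649 0.1821] shift mm [ 1.3228  0.0808 14.1873] turn [-0.0441  0.0065  0.0448] force [-1.9758 -1.6933  2.9578] w 0.03730976272268368
```

>>> jog_arm --pt "0 0 -2 0 0 0 25" --pt "0 0 -4 0 0 0 25" --pt "0 0 -4 0 0 0 25" --pt "0 0 -4 0 0 0 25" --pt "0 0 -4 0 0 0 25"

```text
clock: 24.48
eef_pos: [0.5013, 0.3649, 0.1787]
tool_rot: [-0.094, 1.568, 0.095]
force: [-3.4, -1.2, 7.7]
width: 0.0372
```

```bash
python3 - <<'E'
from rail import *
f=[]
for i in range(4): grab_frame('top'); f.append(np.r_[state()['force'],state()['ft_torque']])
print(np.mean(f,0));move_to(hookpose(0,0),A@TS2)
E
```

```text
[-3.3989 -1.3365  6.5335 -0.3436  0.5241 -0.0237]
now [0.5014 0.3649 0.1787] shift mm [ 1.2903  0.0775 17.5973] turn [-0.0647  0.036   0.0507] force [-2.7005 -1.4344  6.5936] w 0.03740873322106854
```

>>> jog_arm --pt "0 0 -0.5 0 0 0 25" --pt "0 0 -0.5 0 0 0 25" --pt "0 0 -0.5 0 0 0 25" --pt "0 0 -0.5 0 0 0 25" --pt "0 0 -0.5 0 0 0 25"

```text
clock: 25.3
eef_pos: [0.5013, 0.3649, 0.1787]
tool_rot: [-0.093, 1.568, 0.095]
force: [-2.2, -0.7, 6.5]
width: 0.0372
```

>>> jog_arm --pt "0 0 0 0 0 0 25" --pt "0 0 0 0 0 0 25" --pt "0 0 0 0 0 0 25" --pt "0 0 0 0 0 0 25" --pt "0 0 0 0 0 0 25"

```text
clock: 25.92
eef_pos: [0.5013, 0.3649, 0.1793]
tool_rot: [-0.093, 1.567, 0.095]
force: [-2.9, -1.5, 5.5]
width: 0.0372
```

>>> jog_arm --pt "0 0 3 0 0 0 25" --pt "0 0 6 0 0 0 25" --pt "0 0 9 0 0 0 25" --pt "0 0 10 0 0 0 25" --pt "0 0 10 0 0 0 25"

```text
clock: 26.55
eef_pos: [0.5013, 0.3649, 0.189]
tool_rot: [-0.093, 1.568, 0.095]
force: [-0.9, -0.4, 0.4]
width: 0.0375
```

```bash
python3 - <<'E'
from rail import *
f=[]
for i in range(4): grab_frame('top'); f.append(np.r_[state()['force'],state()['ft_torque']])
print(np.mean(f,0));move_to(hookpose(0,0),A@TS2)
E
```

```text
[-1.4289 -0.5409  0.0928 -0.1326  0.2104  0.0063]
now [0.5013 0.3648 0.1891] shift mm [1.3114 0.1325 7.2302] turn [-0.0867  0.0704  0.0566] force [-1.2027 -0.5576  0.6441] w 0.0372844046617924
```

The tug read between 5.5 and 7.7 N, averaging about 6.5 N, for nearly 2 s. There is time to spare, so I'll repeat it slightly firmer for a full second.

>>> jog_arm --pt "0 0 -4 0 0 0 25" --pt "0 0 -8 0 0 0 25" --pt "0 0 -12 0 0 0 25" --pt "0 0 -13 0 0 0 25" --pt "0 0 -13 0 0 0 25"

```text
clock: 27.38
eef_pos: [0.5013, 0.3648, 0.1767]
tool_rot: [-0.093, 1.567, 0.096]
force: [-4.1, -2.1, 7.8]
width: 0.0374
```

```bash
python3 - <<'E'
from rail import *
f=[]
for i in range(6): grab_frame('top'); f.append(state()['force'])
print(np.mean(f,0));move_to(hookpose(0,0),A@TS2)
E
```

```text
[-3.1957 -2.1905  7.4063]
now [0.5013 0.3649 0.1768] shift mm [ 1.3197  0.0978 19.4572] turn [-0.1223  0.1183  0.0523] force [-2.8772 -1.9702  7.3437] w 0.03700889515107927
```

>>> jog_arm --pt "0 0 0 0 0 0 25" --pt "0 0 0 0 0 0 25" --pt "0 0 0 0 0 0 25" --pt "0 0 0 0 0 0 25" --pt "0 0 0 0 0 0 25"

```text
clock: 28.3
eef_pos: [0.5013, 0.3649, 0.1775]
tool_rot: [-0.092, 1.566, 0.096]
force: [-2.9, -2.7, 6.5]
width: 0.0371
```

>>> jog_arm --pt "0 0 0 0 0 0 25" --pt "0 0 0 0 0 0 25" --pt "0 0 0 0 0 0 25" --pt "0 0 0 0 0 0 25"

```text
clock: 28.8
eef_pos: [0.5013, 0.3648, 0.1781]
tool_rot: [-0.092, 1.565, 0.096]
force: [-4.0, -2.1, 6.2]
width: 0.0373
```

>>> jog_arm --pt "0 0 4 0 0 0 25" --pt "-0.5 0 8 0 0 0 25" --pt "-1 0 11 0 0 0 25" --pt "-1 0 11 0 0 0 25"

```text
clock: 29.3
eef_pos: [0.5007, 0.3649, 0.189]
tool_rot: [-0.092, 1.564, 0.096]
force: [3.2, -0.4, 0.4]
width: 0.0372
```

```bash
python3 - <<'E'
from rail import *
f=[]
for i in range(4): grab_frame('top'); f.append(np.r_[state()['force'],state()['ft_torque']])
print(np.mean(f,0));move_to(hookpose(0,0),A@TS2)
E
```

```text
[ 2.7202  0.0536  0.3016 -0.0194 -0.6468 -0.0007]
now [0.5004 0.3649 0.1888] shift mm [2.2974 0.0914 7.5276] turn [-0.1685  0.1925  0.0522] force [ 2.2719 -0.4336  0.6199] w 0.03712530248908755
```

>>> jog_arm --pt "0.5 0 0 0 0 0 25" --pt "0.5 0 0 0 0 0 25" --newtons 20

```text
clock: 29.75
eef_pos: [0.5006, 0.3649, 0.1886]
tool_rot: [-0.092, 1.566, 0.096]
force: [-0.0, 0.1, 0.2]
width: 0.0369
```

>>> jog_arm --pt "0 0 0 0 0 0 40" --pt "0 0 0 0 0 0 45" --pt "0 0 0 0 0 0 60" --pt "0 0 0 0 0 0 85" --pt "0 0 0 0 0 0 85"

```text
clock: 30.38
eef_pos: [0.5005, 0.3649, 0.1886]
tool_rot: [-0.092, 1.566, 0.096]
force: [0.6, 0.3, -0.2]
width: 0.085
```

```bash
python3 - <<'E'
from rail import *
for i in range(2):
    c=grab_frame('scene');t=grab_frame('top');w=grab_frame('wrist')
for n,i in dict(s20=c,t20=t,w20=w).items(): cv2.imwrite(f'pics/{n}.png',i)
print(state()['force'],state()['width'])
# dark handle top in wrist (rows 200-335), and grey head/hook blobs in the scene crop vs s13
g=w.max(2); m=np.zeros(g.shape,np.uint8); m[150:345,205:315]=g[150:345,205:315]<28
k=max(cv2.findContours(m,0,1)[0],key=cv2.contourArea);print('handle',cv2.boundingRect(k))
a=cv2.imread('pics/s13.png')
def head(im):
    q=im[150:215,335:390].astype(int);m=((q.max(2)-q.min(2)<25)&(q.max(2)>45)&(q.max(2)<135)).astype(np.uint8);m=cv2.morphologyEx(m,cv2.MORPH_OPEN,np.ones((3,3)));n,l,st,ce=cv2.connectedComponentsWithStats(m);i=1+st[1:,4].argmax();return st[i],ce[i]+[335,150]
print(head(a),head(c))
E
```

```text
[ 0.47   -0.5193 -0.0054] 0.08526966501516021
handle (214, 190, 95, 112)
(array([   0,    0,   40,   44, 1063], dtype=int32), array([354.5033, 171.9868])) (array([ 13,  32,  27,  22, 503], dtype=int32), array([361.0497, 192.1571]))
```

>>> jog_arm --pt "0 0 20 0 0 0 85" --pt "0 0 50 0 0 0 85" --pt "0 0 90 0 0 0 85" --pt "-10 0 130 0 0 0 85" --pt "-40 0 160 0 0 0 85"

```text
clock: 31.3
eef_pos: [0.4609, 0.3648, 0.3495]
tool_rot: [-0.091, 1.566, 0.096]
force: [0.2, 0.8, 0.6]
width: 0.0849
```

>>> jog_arm --pt "-30 -20 30 0 0 0 85" --pt "-60 -40 50 0 0 0 85" --pt "-100 -60 60 0 0 0 85" --pt "-110 -70 60 0 0 0 85" --pt "-110 -70 60 0 0 0 85"

```text
clock: 31.92
eef_pos: [0.3507, 0.2945, 0.41]
tool_rot: [-0.091, 1.564, 0.096]
force: [-0.2, -0.7, -0.1]
width: 0.0845
```

```bash
python3 - <<'E'
from rail import *
c0=grab_frame('scene')
for i in range(6): c=grab_frame('scene')
t=grab_frame('top');cv2.imwrite('pics/s21.png',c);cv2.imwrite('pics/t21.png',t)
print('motion diff',cv2.absdiff(c0,c)[140:215,315:415].max(),state()['force'],state()['clock'])
def head(im):
    q=im[150:215,335:390].astype(int);m=((q.max(2)-q.min(2)<25)&(q.max(2)>45)&(q.max(2)<135)).astype(np.uint8);m=cv2.morphologyEx(m,cv2.MORPH_OPEN,np.ones((3,3)));n,l,st,ce=cv2.connectedComponentsWithStats(m);i=1+st[1:,4].argmax();return st[i]+[335,150,0,0,0],ce[i]+[335,150]
print(head(c))
# prediction: upright hung, hook point at bar lowered by W/k
for th in(0,.1,.2):
    A2=axes(psi,th)
    O=mid+[0,0,-.0073]-A2@np.array([.021,0,.095])
    P=np.array([proj('scene',O+A2@np.array([x,y,z])) for x in(-.013,.057) for y in(-.03,.03) for z in(0,.05)]);P=P[[2,3,4,5,6,7]] 
    print(th,'visible head box',P.min(0),P.max(0),'handle top',proj('scene',O+A2@np.array([0,0,.165])),proj('top',O+A2@np.array([0,0,.165])))
g=c.max(2);m=(g[120:185,335:385]<35).astype(np.uint8);n,l,st,ce=cv2.connectedComponentsWithStats(m);print([(x+[335,120,0,0,0]).tolist() for x in st[1:] if x[4]>20])
g=t.max(2);m=(g[160:240,110:170]<35).astype(np.uint8);n,l,st,ce=cv2.connectedComponentsWithStats(m);print([((x+[110,160,0,0,0]).tolist(),(e+[110,160]).round(1)) for x,e in zip(st[1:],ce[1:]) if x[4]>20])
# other things unmoved: diff to the first pictures away from robot/scanner
a=cv2.imread('pics/top0.png');d=cv2.absdiff(a,t).max(2)>40
for n,(x,y,w,h) in dict(brush=(335,95,40,70),hammer=(255,193,60,42),scraper=(208,185,28,58),offcut=(335,247,55,32),mug=(115,247,42,28),tin=(125,115,32,35),block=(165,112,28,36),door=(200,93,102,95),foot=(110,165,80,45)).items(): print(n,int(d[y:y+h,x:x+w].sum()),end='; ')
E
```

```text
motion diff 40 [ 0.2368  0.797  -0.024 ] 32.325
(array([348, 181,  27,  23, 509]), array([360.8428, 191.8861]))
0 visible head box [354.4069 177.1113] [374.6576 204.999 ] handle top [362.3581 148.1192] [131.5309 186.5007]
0.1 visible head box [355.7717 178.7152] [375.4524 205.6367] handle top [361.3091 147.7785] [132.0104 188.8908]
0.2 visible head box [357.1305 180.2435] [376.2143 205.9576] handle top [360.2819 147.6812] [132.5467 191.1959]
[[371, 120, 14, 39, 406], [353, 146, 16, 25, 269], [352, 174, 13, 9, 47]]
[([127, 185, 21, 10, 176], array([137. , 189.3])), ([117, 229, 43, 11, 178], array([135.9, 235.7]))]
brush 0; hammer 0; scraper 0; offcut 0; mug 400; tin 0; block 0; door 0; foot 446;
```

>>> jog_arm --pt "0 -30 0 0 0 0 85" --pt "0 -60 0 0 0 0 85" --pt "0 -100 0 0 0 0 85" --pt "0 -150 0 0 0 0 85" --pt "0 -200 0 0 0 0 85"

```text
clock: 32.95
eef_pos: [0.3513, 0.0938, 0.4088]
tool_rot: [-0.092, 1.567, 0.096]
force: [0.1, 1.3, 0.0]
width: 0.0851
```

>>> jog_arm --pt "0 0 0 0 0 0 85" --pt "0 0 0 0 0 0 85" --pt "0 0 0 0 0 0 85" --pt "0 0 0 0 0 0 85" --pt "0 0 0 0 0 0 85"

```text
clock: 33.58
eef_pos: [0.3513, 0.0944, 0.4086]
tool_rot: [-0.094, 1.567, 0.097]
force: [0.1, -0.6, 0.5]
width: 0.0849
```

```bash
python3 - <<'E'
from rail import *
c0=grab_frame('scene')
for i in range(8): c=grab_frame('scene')
t=grab_frame('top')
D=cv2.absdiff(c0,c)[140:215,315:415].max(2);print('motion',D.max(),(D>25).sum())
a=cv2.imread('pics/top0.png');d=cv2.absdiff(a,t).max(2)>40;print('mug',d[247:275,115:157].sum(),'foot',d[165:210,100:190].sum(),'scraper',d[185:243,208:236].sum())
s=cv2.absdiff(cv2.imread('pics/scene0.png'),c).max(2)>50;ys,xs=np.where(s[145:185,325:372]);print('scene diff near mug',len(xs),xs.min()+325,xs.max()+325)
g=t.max(2);m=(g[160:240,110:170]<35).astype(np.uint8);n,l,st,ce=cv2.connectedComponentsWithStats(m);print([((x+[110,160,0,0,0]).tolist()) for x in st[1:] if x[4]>20])
q=c[150:215,335:390].astype(int);m=((q.max(2)-q.min(2)<25)&(q.max(2)>45)&(q.max(2)<135)).astype(np.uint8);m=cv2.morphologyEx(m,cv2.MORPH_OPEN,np.ones((3,3)));n,l,st,ce=cv2.connectedComponentsWithStats(m);i=1+st[1:,4].argmax();print(st[i]+[335,150,0,0,0],ce[i]+[335,150],state()['force'],state()['clock'])
E
```

```text
motion 25 0
mug 124 foot 448 scraper 255
scene diff near mug 607 333 371
[[127, 185, 21, 10, 177]]
[348 181  27  23 503] [360.7157 191.8986] [0.4331 0.157  0.9067] 34.075
```

```bash
python3 - <<'E'
from rail import *
t=grab_frame('top');a=cv2.imread('pics/top0.png')
T=a[247:273,118:156];r=cv2.matchTemplate(t[235:285,105:170],T,cv2.TM_CCOEFF_NORMED);print(cv2.minMaxLoc(r),'expect (13,12)')
d=cv2.absdiff(a,t).max(2)>40;ys,xs=np.where(d[247:275,115:157]);print(xs.min()+115,xs.max()+115,ys.min()+247,ys.max()+247)
print(hand_in())
E
```

```text
(-0.32972440123558044, 0.6858786344528198, (4, 19), (13, 12)) expect (13,12)
146 154 248 274
the job is handed in; nothing more can be done
None
```

The scanner read the label, was tugged on the bar, and now hangs freely there with the robot clear. I handed the job in at about 34 s of the 72 s allowed.

- **Scan:** I held the window square-on, about 85 mm from the label's middle. Pose error was about 1 mm by my own estimate, and it stayed still for about 2.9 s without touching the door.
- **Regrasp:** My first grasp could not reach the rail, because joint 6 ran into its limit. I stood the scanner upright on a clear patch of bench, turned the gripper half a turn and picked it up again. This step was not in the task.
- **Tug:** I tugged twice. The first was about 6.5 N over the weight for nearly 2 s. I repeated it at about 7.4 N, drifting to about 6.2 N, for over 1 s. No reading was above 8 N. Side forces of up to 4 N appeared from friction in the hook.
- **Last checks:** The scanner was still in the last pictures, and its head and handle sit where a hung scanner should be. The gripper was open with a force reading near zero.
- **Bystanders:** The brush, hammer, offcut, tin, sanding block and door showed no change in the top picture. The mug matched best at its original position, but only moderately (0.69). Changed pixels lay along the mug's right side; I took them to be the arm or its shadow but did not confirm that. The scraper also showed changed pixels in the last picture, with the arm near it. It had shown none in the picture before, with the arm farther away.

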